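Sort frozen fish portions into the packing trays

TASK

Sort the frozen fish on the white cutting board into the packing trays: both orange salmon steaks in the blue tray, the dark red tuna block in the white tray and the silver mackerel tail in the red tray. Every piece must lie flat on the floor of its tray, same side up as now, nothing on top of anything else; set the pieces down rather than dropping them. Leave the scissors, the tape roll and the brass weight where they are.

Things in the scene. Friction and masses are not known exactly. Their poses are not given: they have to be found in the camera images.
- steak1: Frozen hard, rigid first salmon steak: a flat oval (straight sides, round ends) 72 mm long along its x, 52 mm wide along its y, 28 mm thick, silver skin round the side, orange flesh with pale lines on top; about 0.13 kg. Origin at the centre of its underside, z up. It starts flat on the fixed white cutting board, which is 8 mm thick. The two steaks are alike.
- steak2: Frozen hard, rigid second salmon steak: a flat oval (straight sides, round ends) 72 mm long along its x, 52 mm wide along its y, 28 mm thick, silver skin round the side, orange flesh with pale lines on top; about 0.13 kg. Origin at the centre of its underside, z up. It starts flat on the fixed white cutting board, which is 8 mm thick. The two steaks are alike.
- tuna: Frozen hard, rigid dark red block of tuna loin, 80 mm long along its x, 50 mm wide along its y, 30 mm thick, fine lighter lines on top; about 0.14 kg. Origin at the centre of its underside, z up. It starts flat on the fixed white cutting board, which is 8 mm thick.
- tail: Frozen hard mackerel tail, silver with a dark back and a dark forked fin; 0.12 kg. Thick end (grip here): a block 44 mm along its x, 46 mm wide along its y, 30 mm thick; origin at the centre of that block's underside, z up. It narrows along +x to the fin, 36 mm across, tip 70 mm from the origin. Starts flat on the fixed white cutting board, 8 mm thick, fin roughly towards the robot.
- tray_blue: Open blue plastic tray, fixed to the bench: outside 190 mm along its x, 140 mm along its y, 35 mm high; walls and floor 5 mm thick, so inside 180 x 130 mm with the inner floor 5 mm above the bench. Origin at the centre of its underside, z up. It starts empty; both salmon steaks go here, and they fit end to end along its x (each 42 mm from its middle).
- tray_white: Open white plastic tray, fixed to the bench: outside 190 mm along its x, 140 mm along its y, 35 mm high; walls and floor 5 mm thick, so inside 180 x 130 mm with the inner floor 5 mm above the bench. Origin at the centre of its underside, z up. It starts empty; the tuna block goes here.
- tray_red: Open red plastic tray, fixed to the bench: outside 190 mm along its x, 140 mm along its y, 35 mm high; walls and floor 5 mm thick, so inside 180 x 130 mm with the inner floor 5 mm above the bench. Origin at the centre of its underside, z up. It starts empty; the mackerel tail goes here.
- scissors: Pink-handled steel scissors lying on the bench at the left, about 160 mm long along its x (blades to +x), 70 mm wide, 12 mm high. Origin on the underside near the pivot. To be left alone.
- tape_roll: Brown roll of packing tape lying flat on the bench at the right, 90 mm across, 48 mm high, origin at the centre of its underside. To be left alone.
- check_weight: Brass check weight with a knob standing on the bench at the right, 44 mm across, 66 mm high, origin at the centre of its underside. To be left alone.

How it is judged:
By the outcome, as a careful person would: the job done as asked, in the order asked, and still so for the second after the job is handed in, with the robot touching nothing.
It also fails if it takes over 96 s, if anything falls off the work surface, if the arm or the gripper's body presses on something with over 40 N, if the wrist force passes 120 N, or if a joint passes its speed limit or range.

ROBOT

A 6-joint arm with a two-finger parallel gripper is mounted at the origin on the work surface. World frame = base frame: x ahead of the robot, y to its left, z up, the work surface at z = 0. Lengths are in m, angles in rad, forces in N, time in s.
With the tool pointing down it reaches from about 0.3 to 0.875 m from the base axis. Payload 6.4 kg.
Tool frame: the origin (TCP) lies midway between the tips of the shut fingers; the grasp point (between the pads) lies 19 mm behind it (arm.hold_point_z is the distance from the TCP to the grasp point, in m); z points along the fingers, y is the line along which they close (so a half turn about z gives the same grasp; the last joint's range is limited). The gripper opens to 88 mm and grips with 3 to 60 N. Pads are 18 mm wide; open, the fingers measure 123 mm over their backs; the gripper's body (75 mm by 187 mm) begins 45 mm behind the grasp point.
Start: joints at [0.957, 0.181, 1.607, -0, 1.354, -0.206], TCP at [0.228, 0.528, 0.239] pointing down, gripper open.
Joint ranges: [-2.99, 2.99], [-0.89, 2.07], [0.3, 2.58], [-1.14, 4.28], [0, 2.63], [-3.12, 3.12]. Speed limits (rad/s): [2.57, 2.57, 3.01, 3.14, 3.14, 3.14].

INTERFACE

Orientations are given as a 3x3 rotation matrix whose columns are the frame's x, y, z axes.
In Python, from bench import arm gives the robot as it stands. The module is installed in compiled form; this text tells all that it offers.
- The arm moves only by the tool move_arm, never from a script. Its arguments are lists of equal length, an entry for each row: "xyz": the shift along the world's x, y, z normalised to -1 to 1, where 1 is 0.5 m, a list of three; "dr": the turn, a rotation vector about the world's x, y, z normalised to -1 to 1, where 1 is 120 degrees, a list of three; "grip": the opening, from -1 (shut) to 1 (fully open), so that 0 is half open. In form: {"xyz": [[dx, dy, dz], ...], "dr": [[ax, ay, az], ...], "grip": [grip, ...]}. A call has 1 to 12 rows; each row is the pose to reach, as a shift and turn from the pose commanded when the call began; what a row does not reach only later rows make up. A row lasts 1/12 s, in which the tool goes at most 41.7 mm and 7.16 degrees, less where a joint would pass 70% of its speed; a pose out of reach is approached as far as the arm can. A call with a number of a shift or a turn outside -1 to 1 is refused whole. A call with a gripper value outside its range is refused whole. The fingers move at their own pace and stop on an object; the grip force is fixed at half the most. Time passes only in rows, so rows that repeat a pose let the fingers close. It gives the time, the measured TCP pose, the force, the opening and the grip force at its end, in the units of the state.
- arm.read_state(): the state, without advancing time (a new reading comes with each control period).
- arm.capture(name): name is "side" or "top" or "wrist"; returns (picture, depth): 480x640x3 uint8, blue, green, red; 480x640 float32, m along the optical axis (not along the pixel's ray), 0 where there is no reading.
- arm.camera_model(name): a dict with "fx", "fy", "cx", "cy" (pixels), "rvec" (rotation vector, rad) and "tvec" (3), from world to camera coordinates, as OpenCV has them. Camera axes: x right, y down, z forward; pixel columns grow to the right and rows downward; lengths in m; the calibration is good to about 2 mm. The wrist camera is an equidistant fisheye: a pixel r from the principal point sees the ray r / f radians off the axis. A picture is of the moment at which its call begins: read the wrist's pose just before it. camera_model takes no time and is no camera call; for the wrist camera it gives the pose at the moment of the call.
- arm.sign_off(): hands the job in; it is judged then, once.
The state is a dict: "time_s": time; "qpos": joint angles; "qvel": joint speeds; "tau": joint torques, N m; "tool_pos": TCP position; "eef_rot": TCP orientation; "ft_force": force on the tool from outside, world axes, zero at the start; "moment": the same for the moment, N m; "gripper_width": opening from 0.0 (shut) to 1.0 (fully open); "finger_force": force on a finger pad.
Only numpy, scipy, OpenCV 4.12 (cv2) and the standard library are available. Lean on these libraries where they do the work, as an engineer would, in place of code of your own. Each camera call takes 0.05 s, during which the arm holds its last target. There are 200 camera calls.

## Working session

There is one attempt and no reset: what is moved stays moved. The work goes in short steps, Python scripts to look and compute and a tool call to move; the robot and the scene stay as the last step left them, time stands still between calls to the robot, and variables do not carry over. Pictures are saved under pics/ and viewed, at most 14 in all, crops included, and the job is handed in when it is done.

Besides the shell and the picture viewer there is one more tool, called by a JSON object that holds its "name" and its "arguments". move_arm: Moves the arm, as the interface text tells. Scaled input: -1 to 1 covers 0.5 m each way for a shift and 120 degrees each way for a turn. Its arguments: {"type":"object","properties":{"xyz":{"type":"array"},"dr":{"type":"array"},"grip":{"type":"array"}},"required":["xyz","dr","grip"]}

```bash
mkdir -p pics; python3 - <<'E'
from bench import arm
import cv2,numpy as np
for n in ("top","side"):
    p,d=arm.capture(n); cv2.imwrite(f"pics/{n}0.png",p); np.save(f"{n}0.npy",d); m=arm.camera_model(n); print(n,m)
s=arm.read_state(); print(s['time_s'],s['tool_pos'],s['eef_rot'],s['gripper_width'],arm.hold_point_z)
E
```

```text
top {'fx': 544.0265115749813, 'fy': 544.0265115749813, 'cx': 319.63405000841794, 'cy': 233.3500937959727, 'rvec': array([ 2.1853154 , -2.12635556,  0.17663597]), 'tvec': array([-0.02645907,  0.52750124,  1.30965984])}
side {'fx': 576.4976603832977, 'fy': 576.4976603832977, 'cx': 323.10566291455575, 'cy': 235.45123511223574, 'rvec': array([ 2.19734589, -0.82459797,  0.37573305]), 'tvec': array([-0.40778973,  0.26566559,  0.94007208])}
0.1 [0.2277453  0.5274553  0.23791713] [[-9.18009644e-01  3.96557054e-01 -8.93097058e-04]
 [ 3.96557940e-01  9.18008787e-01 -1.29115280e-03]
 [ 3.07855195e-04 -1.53945545e-03 -9.99998768e-01]] 1.0014176932902998 0.0187
```

View pics/top0.png

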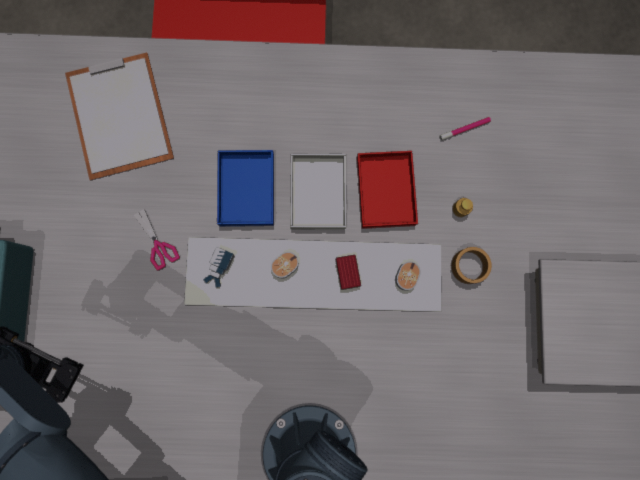

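The top view shows the tail at about (220,265), steaks at (285,265) and (408,276), tuna at (348,272), and the blue, white and red trays at (246,188), (318,191) and (387,189).

```bash
cat > h.py <<'E'
import numpy as np,cv2
from bench import arm
def ray(n,uv,z,m=None):
    "pixels -> world xy at height z (top/side pinhole)"
    m=m or arm.camera_model(n); R=cv2.Rodrigues(m['rvec'])[0]; c=-R.T@m['tvec']
    uv=np.atleast_2d(uv).astype(float)
    d=np.c_[(uv[:,0]-m['cx'])/m['fx'],(uv[:,1]-m['cy'])/m['fy'],np.ones(len(uv))]@R
    return (c+d*((z-c[2])/d[:,2])[:,None])[:,:2]
E
python3 - <<'E'
from h import *
p=cv2.imread('pics/top0.png')
hsv=cv2.cvtColor(p,cv2.COLOR_BGR2HSV)
def rect(name,box,f,z):
    x0,y0,x1,y1=box; h=hsv[y0:y1,x0:x1].astype(int); m=f(h[...,0],h[...,1],h[...,2]).astype(np.uint8)
    k,l,st,_=cv2.connectedComponentsWithStats(m); i=1+np.argmax(st[1:,4]); v,u=np.nonzero(l==i)
    w=ray('top',np.c_[u+x0,v+y0],z); (c,s,a)=cv2.minAreaRect((w*1000).astype(np.float32))
    b=cv2.boxPoints((c,s,a)); e=max((b[1]-b[0],b[2]-b[1]),key=np.linalg.norm)
    print(name,np.round(c,1),np.round(s,1),'long axis deg',round(np.degrees(np.arctan2(e[1],e[0]))%180,1),len(u))
rect('blue',(205,140,285,235),lambda h,s,v:(s>120)&(h>95)&(h<130),.035)
rect('white',(283,145,354,236),lambda h,s,v:(v>150)&(s<25),.035)
rect('red',(352,140,425,235),lambda h,s,v:(s>120)&((h<10)|(h>170)),.035)
rect('s1',(262,245,308,285),lambda h,s,v:(s>40),.036)
rect('s2',(390,255,430,300),lambda h,s,v:(s>40),.036)
rect('tuna',(330,245,368,298),lambda h,s,v:(s>90),.038)
rect('tail dark',(198,243,240,295),lambda h,s,v:(v<130),.03)
c=p[235:315,180:445]; cv2.imwrite('pics/c0.png',cv2.resize(c,None,fx=3,fy=3,interpolation=2))
E
```

```text
blue [640.2 177.3] [192.4 138.8] long axis deg 2.2 4189
white [631.2  -5.2] [154.  120.1] long axis deg 1.8 2873
red [ 647.4 -178.4] [192.5 141.1] long axis deg 4.7 4165
s1 [449.2  72.9] [47.1 65.8] long axis deg 136.8 426
s2 [ 430.6 -232.6] [45.7 65.3] long axis deg 161.6 420
tuna [435.4 -83.9] [78.  48.8] long axis deg 11.7 631
tail dark [435.9 232.5] [45.5 96. ] long axis deg 154.9 505
```

View pics/c0.png

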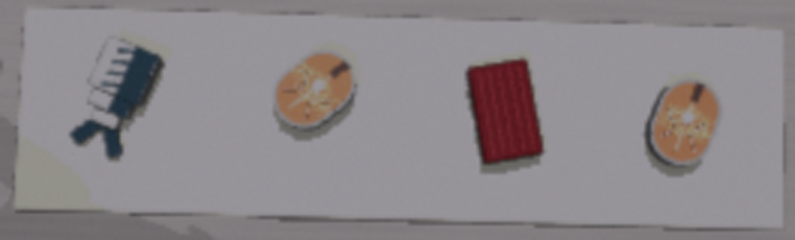

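View pics/side0.png

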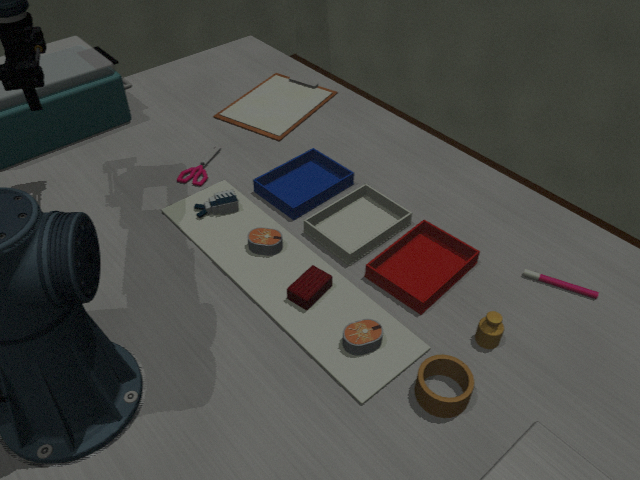

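Steak axes, tail fin (pointing down-left) and obstacles are clear in both views. I'll hover over steak1 now and refine the tail and the white tray from depth.

{"name": "move_arm", "arguments": {"xyz": [[0.442,-0.909,-0.176],[0.442,-0.909,-0.176],[0.442,-0.909,-0.176],[0.442,-0.909,-0.176],[0.442,-0.909,-0.176],[0.442,-0.909,-0.176],[0.442,-0.909,-0.176],[0.442,-0.909,-0.176],[0.442,-0.909,-0.176],[0.442,-0.909,-0.176],[0.442,-0.909,-0.176],[0.442,-0.909,-0.176]], "dr": [[0,0,-0.165],[0,0,-0.165],[0,0,-0.165],[0,0,-0.165],[0,0,-0.165],[0,0,-0.165],[0,0,-0.165],[0,0,-0.165],[0,0,-0.165],[0,0,-0.165],[0,0,-0.165],[0,0,-0.165]], "grip": [1,1,1,1,1,1,1,1,1,1,1,1]}}

```text
time_s: 1.1
tool_pos: [0.4437, 0.0829, 0.1526]
eef_rot: [[-0.729, 0.684, 0.0], [0.684, 0.729, 0.0], [0.0, 0.0, -1.0]]
ft_force: [1.1, 1.0, -0.6]
gripper_width: 1.002
finger_force: 0.0
```

```bash
python3 - <<'E'
from h import *
d=np.load('top0.npy'); m=arm.camera_model('top'); R=cv2.Rodrigues(m['rvec'])[0]
v,u=np.mgrid[:480,:640]; P=np.stack([(u-m['cx'])/m['fx']*d,(v-m['cy'])/m['fy']*d,d],-1)
W=(P-m['tvec'])@R
def q(n,b,lo):
    x0,y0,x1,y1=b; w=W[y0:y1,x0:x1].reshape(-1,3); w=w[(w[:,2]>lo)&(w[:,2]<.06)]
    r=cv2.minAreaRect((w[:,:2]*1000).astype(np.float32)); print(n,len(w),np.round(r[0],1),np.round(r[1],1),round(r[2],1),np.round(np.percentile(w[:,2],[5,50,95]),4))
q('white',(284,147,353,235),.02)
q('blue',(212,144,280,234),.02)
q('tail block',(198,243,240,295),.03);q('tail all',(198,243,240,295),.016)
q('s1',(262,245,308,285),.025);q('s2',(390,255,430,300),.025);q('tuna',(330,245,368,298),.025)
s=arm.read_state(); print(s['time_s'],s['tool_pos'],s['eef_rot'][:,1])
p,_=arm.capture('wrist'); cv2.imwrite('pics/w1.png',p)
E
```

```text
white 602 [638.7  -4.3] [190.7 138.8] 1.3 [0.022  0.0335 0.0386]
blue 719 [642.5 178.9] [192.3 140.3] 2.6 [0.0226 0.0331 0.0382]
tail block 423 [448.3 233.3] [46.  70.2] 68.8 [0.0317 0.0373 0.0425]
tail all 568 [441.8 228.2] [ 94.1 104. ] 14.6 [0.018  0.0357 0.0419]
s1 529 [449.3  73.1] [52.1 70.3] 40.1 [0.0315 0.0366 0.0412]
s2 533 [ 430.  -231.7] [52.4 71.1] 66.5 [0.0315 0.0369 0.0412]
tuna 666 [435.6 -84.1] [80.  50.3] 11.8 [0.033  0.0376 0.0422]
1.1 [0.44366135 0.08289627 0.15256354] [6.84206783e-01 7.29288052e-01 1.23848437e-04]
```

View pics/w1.png

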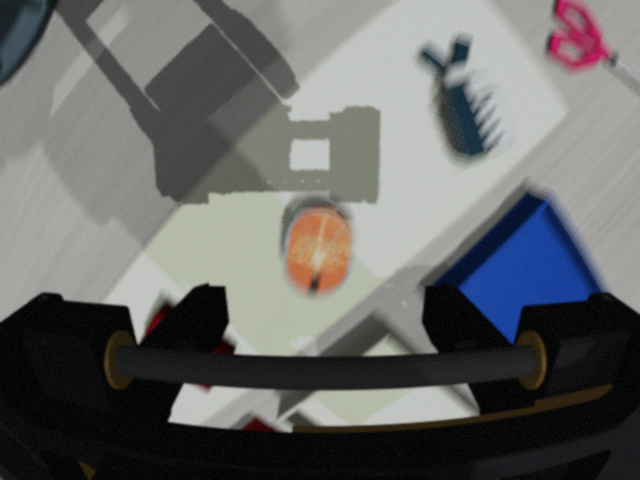

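The wrist view shows steak1 at (318,250), aligned with the fingers. I'll descend and grip it.

{"name": "move_arm", "arguments": {"xyz": [[0.012,-0.023,-0.07],[0.012,-0.023,-0.14],[0.012,-0.023,-0.2],[0.012,-0.023,-0.25],[0.012,-0.023,-0.275],[0.012,-0.023,-0.279],[0.012,-0.023,-0.279],[0.012,-0.023,-0.279],[0.012,-0.023,-0.279],[0.012,-0.023,-0.279],[0.012,-0.023,-0.279],[0.012,-0.023,-0.279]], "dr": [[0,0,-0.015],[0,0,-0.015],[0,0,-0.015],[0,0,-0.015],[0,0,-0.015],[0,0,-0.015],[0,0,-0.015],[0,0,-0.015],[0,0,-0.015],[0,0,-0.015],[0,0,-0.015],[0,0,-0.015]], "grip": [1,1,1,1,1,1,1,-1,-1,-1,-1,-1]}}

```text
time_s: 2.15
tool_pos: [0.45, 0.0734, 0.0141]
eef_rot: [[-0.708, 0.707, 0.001], [0.707, 0.708, -0.0], [-0.001, 0.001, -1.0]]
ft_force: [0.6, 0.3, -0.3]
gripper_width: 0.648
finger_force: 0.0
```

{"name": "move_arm", "arguments": {"xyz": [[0,0,0],[0,0,0],[0,0,0],[0,0,0.04],[0,0,0.1],[0,0,0.17],[0,0,0.21],[0,0,0.21]], "dr": [[0,0,0],[0,0,0],[0,0,0],[0,0,0],[0,0,0],[0,0,0],[0,0,0],[0,0,0]], "grip": [-1,-1,-1,-1,-1,-1,-1,-1]}}

```text
time_s: 2.82
tool_pos: [0.4526, 0.0732, 0.1228]
eef_rot: [[-0.708, 0.707, 0.008], [0.707, 0.708, -0.001], [-0.006, 0.005, -1.0]]
ft_force: [0.8, 0.2, -0.4]
gripper_width: 0.599
finger_force: 29.8
```

{"name": "move_arm", "arguments": {"xyz": [[0.05,0.023,0],[0.12,0.055,0],[0.19,0.087,0],[0.26,0.119,0],[0.33,0.15,0],[0.4,0.182,0],[0.45,0.205,0],[0.47,0.214,0],[0.47,0.214,0],[0.47,0.214,0]], "dr": [[0,0,0.05],[0,0,0.1],[0,0,0.15],[0,0,0.2],[0,0,0.25],[0,0,0.3],[0,0,0.35],[0,0,0.395],[0,0,0.395],[0,0,0.395]], "grip": [-1,-1,-1,-1,-1,-1,-1,-1,-1,-1]}}

```text
time_s: 3.65
tool_pos: [0.6833, 0.1804, 0.116]
eef_rot: [[-0.999, -0.04, -0.003], [-0.04, 0.999, -0.0], [0.003, -0.0, -1.0]]
ft_force: [-0.3, 0.0, -0.9]
gripper_width: 0.602
finger_force: 29.8
```

{"name": "move_arm", "arguments": {"xyz": [[0,0,-0.05],[0,0,-0.1],[0,0,-0.14],[0,0,-0.17],[0,0,-0.19],[0,0,-0.2],[0,0,-0.205],[0,0,-0.205],[0,0,-0.205]], "dr": [[0,0,0],[0,0,0],[0,0,0],[0,0,0],[0,0,0],[0,0,0],[0,0,0],[0,0,0],[0,0,0]], "grip": [-1,-1,-1,-1,-1,-1,-1,-1,-1]}}

```text
time_s: 4.4
tool_pos: [0.6853, 0.1804, 0.0172]
eef_rot: [[-0.999, -0.042, 0.002], [-0.042, 0.999, 0.0], [-0.002, 0.0, -1.0]]
ft_force: [0.4, -0.2, -1.4]
gripper_width: 0.597
finger_force: 29.8
```

```bash
python3 - <<'E'
from h import *
p,_=arm.capture('side'); cv2.imwrite('pics/s1.png',cv2.resize(p[120:300,200:440],None,fx=3,fy=3))
s=arm.read_state(); print(s['time_s'],s['tool_pos'],s['ft_force'])
E
```

```text
4.45 [0.68541246 0.18046554 0.01738509] [-0.3773575   0.00431195  0.11768631]
```

View pics/s1.png

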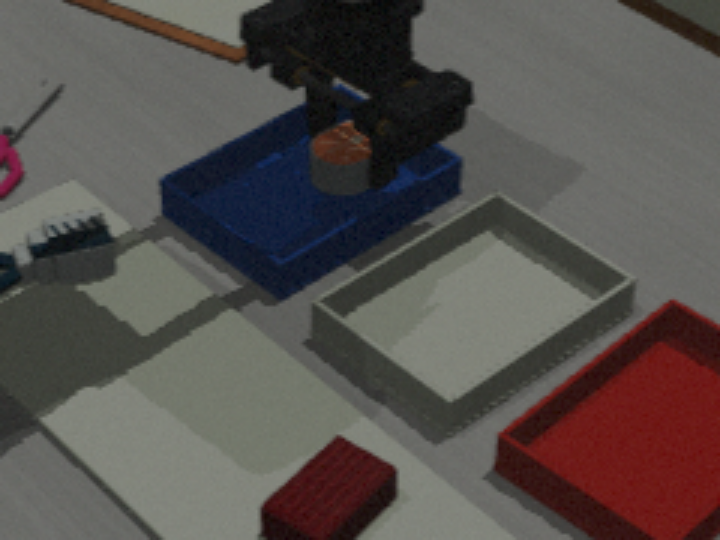

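The steak hangs level over the far slot of the blue tray, at about (340,160). I'll set it down over the last 6 mm, release and rise.

{"name": "move_arm", "arguments": {"xyz": [[0,0,-0.005],[0,0,-0.009],[0,0,-0.011],[0,0,-0.012],[0,0,-0.012],[0,0,-0.012]], "dr": [[0,0,0],[0,0,0],[0,0,0],[0,0,0],[0,0,0],[0,0,0]], "grip": [-1,-1,-1,-1,-1,-1]}}

```text
time_s: 4.95
tool_pos: [0.6847, 0.1804, 0.0111]
eef_rot: [[-0.999, -0.043, 0.0], [-0.043, 0.999, -0.0], [-0.0, -0.0, -1.0]]
ft_force: [-3.1, 0.1, 5.6]
gripper_width: 0.602
finger_force: 29.8
```

{"name": "move_arm", "arguments": {"xyz": [[0,0,0],[0,0,0],[0,0,0],[0,0,0],[0,0,0.03],[0,0,0.1],[0,0,0.18],[0,0,0.22],[0,0,0.22]], "dr": [[0,0,0],[0,0,0],[0,0,0],[0,0,0],[0,0,0],[0,0,0],[0,0,0],[0,0,0],[0,0,0]], "grip": [0.5,0.5,0.5,0.5,0.5,0.5,0.5,0.5,0.5]}}

```text
time_s: 5.7
tool_pos: [0.6887, 0.1809, 0.1286]
eef_rot: [[-0.999, -0.043, 0.012], [-0.043, 0.999, 0.001], [-0.012, 0.001, -1.0]]
ft_force: [0.5, 0.3, 1.6]
gripper_width: 0.751
finger_force: 0.0
```

{"name": "move_arm", "arguments": {"xyz": [[-0.51,-0.824,0],[-0.51,-0.824,0],[-0.51,-0.824,0],[-0.51,-0.824,0],[-0.51,-0.824,0],[-0.51,-0.824,0],[-0.51,-0.824,0],[-0.51,-0.824,0],[-0.51,-0.824,0],[-0.51,-0.824,0],[-0.51,-0.824,0],[-0.51,-0.824,0]], "dr": [[0,0,-0.195],[0,0,-0.195],[0,0,-0.195],[0,0,-0.195],[0,0,-0.195],[0,0,-0.195],[0,0,-0.195],[0,0,-0.195],[0,0,-0.195],[0,0,-0.195],[0,0,-0.195],[0,0,-0.195]], "grip": [1,1,1,1,1,1,1,1,1,1,1,1]}}

```text
time_s: 6.7
tool_pos: [0.4274, -0.2341, 0.1203]
eef_rot: [[-0.933, 0.359, -0.0], [0.359, 0.933, -0.001], [-0.0, -0.001, -1.0]]
ft_force: [-0.0, -0.3, 0.2]
gripper_width: 1.0
finger_force: 0.0
```

{"name": "move_arm", "arguments": {"xyz": [[0,0,0],[0,0,0],[0,0,0]], "dr": [[0,0,0],[0,0,0],[0,0,0]], "grip": [1,1,1]}}

```text
time_s: 6.95
tool_pos: [0.4295, -0.2312, 0.12]
eef_rot: [[-0.934, 0.358, 0.0], [0.358, 0.934, 0.0], [0.0, 0.0, -1.0]]
ft_force: [0.8, 0.8, -0.9]
gripper_width: 1.002
finger_force: 0.0
```

```bash
python3 - <<'E'
from h import *
for n in('top','wrist'):
  p,_=arm.capture(n); cv2.imwrite(f'pics/{n}2.png',p)
a=cv2.resize(cv2.imread('pics/top2.png')[140:310,180:480],None,fx=1.6,fy=1.6); b=cv2.resize(cv2.imread('pics/wrist2.png'),(400,300))
o=np.zeros((580,480,3),np.uint8);o[:272]=a;o[275:575,:400]=b;cv2.imwrite('pics/m2.png',o)
E
```

```text
(no output)
```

View pics/m2.png

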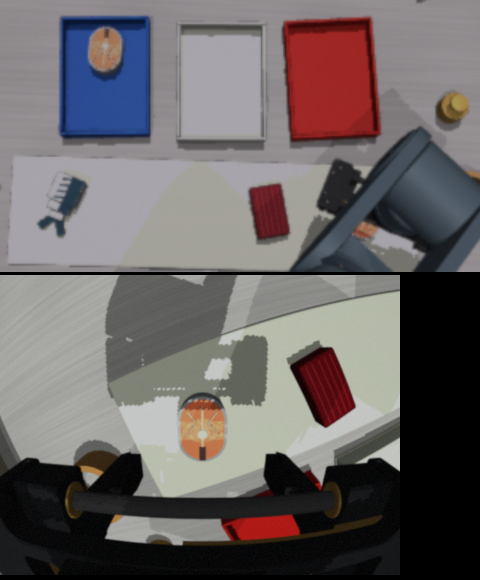

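Steak1 lies flat in the far half of the blue tray (105,50 in the top crop). Steak2 is centred between the fingers and aligned in the wrist view (202,430).

{"name": "move_arm", "arguments": {"xyz": [[0,0,-0.06],[0,0,-0.12],[0,0,-0.17],[0,0,-0.2],[0,0,-0.214],[0,0,-0.214],[0,0,-0.214],[0,0,-0.214],[0,0,-0.214],[0,0,-0.214],[0,0,-0.214],[0,0,-0.214]], "dr": [[0,0,0],[0,0,0],[0,0,0],[0,0,0],[0,0,0],[0,0,0],[0,0,0],[0,0,0],[0,0,0],[0,0,0],[0,0,0],[0,0,0]], "grip": [1,1,1,1,1,1,-1,-1,-1,-1,-1,-1]}}

```text
time_s: 8.05
tool_pos: [0.4298, -0.2319, 0.0135]
eef_rot: [[-0.934, 0.358, 0.001], [0.358, 0.934, -0.001], [-0.001, -0.0, -1.0]]
ft_force: [-1.1, 1.3, 3.5]
gripper_width: 0.589
finger_force: 30.0
```

{"name": "move_arm", "arguments": {"xyz": [[0,0,0],[0,0,0],[0,0,0]], "dr": [[0,0,0],[0,0,0],[0,0,0]], "grip": [-1,-1,-1]}}

```text
time_s: 8.3
tool_pos: [0.4298, -0.2319, 0.0135]
eef_rot: [[-0.934, 0.358, 0.001], [0.358, 0.934, -0.001], [-0.001, -0.0, -1.0]]
ft_force: [-0.1, 1.5, 6.9]
gripper_width: 0.586
finger_force: 30.0
```

{"name": "move_arm", "arguments": {"xyz": [[0,0,0.04],[0,0,0.1],[0,0,0.17],[0,0,0.22],[0,0,0.22]], "dr": [[0,0,0],[0,0,0],[0,0,0],[0,0,0],[0,0,0]], "grip": [-1,-1,-1,-1,-1]}}

```text
time_s: 8.72
tool_pos: [0.4321, -0.234, 0.1281]
eef_rot: [[-0.934, 0.358, 0.007], [0.358, 0.934, -0.006], [-0.008, -0.003, -1.0]]
ft_force: [1.0, -0.1, -1.7]
gripper_width: 0.586
finger_force: 30.0
```

{"name": "move_arm", "arguments": {"xyz": [[0.02,0.05,0],[0.05,0.13,0],[0.085,0.21,0],[0.12,0.29,0],[0.153,0.37,0],[0.187,0.45,0],[0.22,0.53,0],[0.254,0.61,0],[0.287,0.69,0],[0.315,0.76,0],[0.335,0.805,0],[0.34,0.817,0]], "dr": [[0,0,0.02],[0,0,0.04],[0,0,0.06],[0,0,0.08],[0,0,0.1],[0,0,0.12],[0,0,0.14],[0,0,0.16],[0,0,0.18],[0,0,0.195],[0,0,0.195],[0,0,0.195]], "grip": [-1,-1,-1,-1,-1,-1,-1,-1,-1,-1,-1,-1]}}

```text
time_s: 9.72
tool_pos: [0.5999, 0.1817, 0.1215]
eef_rot: [[-0.999, -0.046, -0.0], [-0.046, 0.999, 0.002], [0.0, 0.002, -1.0]]
ft_force: [-1.5, -0.3, -0.4]
gripper_width: 0.582
finger_force: 30.0
```

{"name": "move_arm", "arguments": {"xyz": [[0,0,0],[0,0,0],[0,0,0]], "dr": [[0,0,0],[0,0,0],[0,0,0]], "grip": [-1,-1,-1]}}

```text
time_s: 9.97
tool_pos: [0.5985, 0.1754, 0.1219]
eef_rot: [[-0.999, -0.041, -0.002], [-0.041, 0.999, -0.001], [0.002, -0.001, -1.0]]
ft_force: [-0.3, -0.5, -2.1]
gripper_width: 0.591
finger_force: 30.0
```

{"name": "move_arm", "arguments": {"xyz": [[0,0,-0.05],[0,0,-0.1],[0,0,-0.15],[0,0,-0.18],[0,0,-0.2],[0,0,-0.21],[0,0,-0.215],[0,0,-0.219],[0,0,-0.222],[0,0,-0.223],[0,0,-0.223],[0,0,-0.223]], "dr": [[0,0,0],[0,0,0],[0,0,0],[0,0,0],[0,0,0],[0,0,0],[0,0,0],[0,0,0],[0,0,0],[0,0,0],[0,0,0],[0,0,0]], "grip": [-1,-1,-1,-1,-1,-1,-1,-1,-1,-1,-1,-1]}}

```text
time_s: 10.97
tool_pos: [0.5998, 0.177, 0.0121]
eef_rot: [[-0.999, -0.043, 0.001], [-0.043, 0.999, 0.0], [-0.001, 0.0, -1.0]]
ft_force: [0.0, -0.1, -1.2]
gripper_width: 0.588
finger_force: 30.0
```

{"name": "move_arm", "arguments": {"xyz": [[0,0,-0.002],[0,0,-0.0035],[0,0,-0.0035],[0,0,-0.0035]], "dr": [[0,0,0],[0,0,0],[0,0,0],[0,0,0]], "grip": [-1,-1,-1,-1]}}

```text
time_s: 11.3
tool_pos: [0.5999, 0.177, 0.0106]
eef_rot: [[-0.999, -0.043, 0.001], [-0.043, 0.999, 0.0], [-0.001, 0.0, -1.0]]
ft_force: [-2.3, -1.0, 6.1]
gripper_width: 0.585
finger_force: 30.0
```

{"name": "move_arm", "arguments": {"xyz": [[0,0,0],[0,0,0],[0,0,0],[0,0,0],[0,0,0.03],[0,0,0.1],[0,0,0.18],[0,0,0.22],[0,0,0.22]], "dr": [[0,0,0],[0,0,0],[0,0,0],[0,0,0],[0,0,0],[0,0,0],[0,0,0],[0,0,0],[0,0,0]], "grip": [0.5,0.5,0.5,0.5,0.5,0.5,0.5,0.5,0.5]}}

```text
time_s: 12.05
tool_pos: [0.6035, 0.1774, 0.1273]
eef_rot: [[-0.999, -0.043, 0.011], [-0.043, 0.999, 0.001], [-0.011, 0.001, -1.0]]
ft_force: [1.7, -0.1, 0.6]
gripper_width: 0.747
finger_force: 0.0
```

{"name": "move_arm", "arguments": {"xyz": [[-0.329,-0.522,0],[-0.329,-0.522,0],[-0.329,-0.522,0],[-0.329,-0.522,0],[-0.329,-0.522,0],[-0.329,-0.522,0],[-0.329,-0.522,0],[-0.329,-0.522,0],[-0.329,-0.522,0],[-0.329,-0.522,0],[-0.329,-0.522,0]], "dr": [[0,0,0.077],[0,0,0.077],[0,0,0.077],[0,0,0.077],[0,0,0.077],[0,0,0.077],[0,0,0.077],[0,0,0.077],[0,0,0.077],[0,0,0.077],[0,0,0.077]], "grip": [1,1,1,1,1,1,1,1,1,1,1]}}

```text
time_s: 12.97
tool_pos: [0.4353, -0.0836, 0.1198]
eef_rot: [[-0.979, -0.202, 0.0], [-0.202, 0.979, 0.0], [-0.0, 0.0, -1.0]]
ft_force: [0.1, -0.2, 0.1]
gripper_width: 1.002
finger_force: 0.0
```

```bash
python3 - <<'E'
from h import *
for n in('top','wrist'):
  p,_=arm.capture(n); cv2.imwrite(f'pics/{n}3.png',p)
a=cv2.resize(cv2.imread('pics/top3.png')[140:310,180:480],None,fx=1.6,fy=1.6); b=cv2.resize(cv2.imread('pics/wrist3.png'),(400,300))
o=np.zeros((580,480,3),np.uint8);o[:272]=a;o[275:575,:400]=b;cv2.imwrite('pics/m3.png',o)
E
```

```text
(no output)
```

View pics/m3.png

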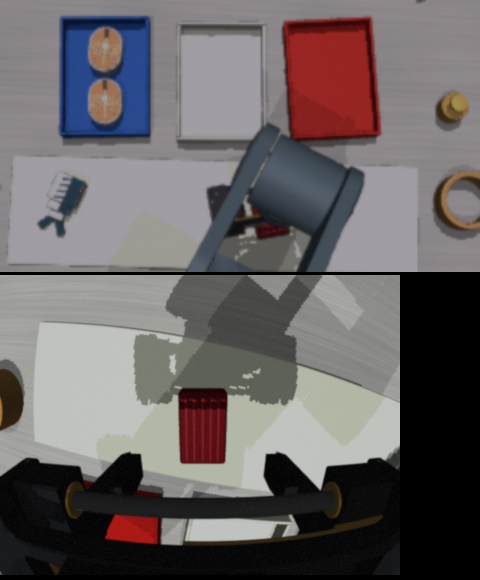

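Both steaks lie apart and flat in the blue tray at (105,50) and (105,102). The tuna is centred and aligned at (203,428) in the wrist view.

{"name": "move_arm", "arguments": {"xyz": [[0,0,-0.06],[0,0,-0.12],[0,0,-0.17],[0,0,-0.2],[0,0,-0.214],[0,0,-0.214],[0,0,-0.214],[0,0,-0.214],[0,0,-0.214],[0,0,-0.214],[0,0,-0.214],[0,0,-0.214]], "dr": [[0,0,0],[0,0,0],[0,0,0],[0,0,0],[0,0,0],[0,0,0],[0,0,0],[0,0,0],[0,0,0],[0,0,0],[0,0,0],[0,0,0]], "grip": [1,1,1,1,1,1,-1,-1,-1,-1,-1,-1]}}

```text
time_s: 14.07
tool_pos: [0.4353, -0.0843, 0.0132]
eef_rot: [[-0.979, -0.202, 0.001], [-0.202, 0.979, -0.0], [-0.001, -0.001, -1.0]]
ft_force: [-0.5, 2.4, 0.6]
gripper_width: 0.568
finger_force: 0.2
```

{"name": "move_arm", "arguments": {"xyz": [[0,0,0],[0,0,0],[0,0,0]], "dr": [[0,0,0],[0,0,0],[0,0,0]], "grip": [-1,-1,-1]}}

```text
time_s: 14.32
tool_pos: [0.4353, -0.0843, 0.0132]
eef_rot: [[-0.979, -0.202, 0.001], [-0.202, 0.979, -0.0], [-0.001, -0.0, -1.0]]
ft_force: [-1.7, 0.5, 6.6]
gripper_width: 0.566
finger_force: 30.0
```

{"name": "move_arm", "arguments": {"xyz": [[0,0,0.04],[0,0,0.1],[0,0,0.17],[0,0,0.22],[0,0,0.22]], "dr": [[0,0,0],[0,0,0],[0,0,0],[0,0,0],[0,0,0]], "grip": [-1,-1,-1,-1,-1]}}

```text
time_s: 14.73
tool_pos: [0.438, -0.0856, 0.1275]
eef_rot: [[-0.979, -0.202, 0.008], [-0.203, 0.979, -0.004], [-0.007, -0.006, -1.0]]
ft_force: [0.4, -1.4, -1.9]
gripper_width: 0.565
finger_force: 30.0
```

{"name": "move_arm", "arguments": {"xyz": [[0.04,0.016,0],[0.1,0.04,0],[0.17,0.067,0],[0.24,0.095,0],[0.31,0.122,0],[0.37,0.146,0],[0.4,0.158,0],[0.406,0.16,0],[0.406,0.16,0],[0.406,0.16,0],[0.406,0.16,0]], "dr": [[0,0,-0.01],[0,0,-0.03],[0,0,-0.05],[0,0,-0.07],[0,0,-0.085],[0,0,-0.085],[0,0,-0.085],[0,0,-0.085],[0,0,-0.085],[0,0,-0.085],[0,0,-0.085]], "grip": [-1,-1,-1,-1,-1,-1,-1,-1,-1,-1,-1]}}

```text
time_s: 15.65
tool_pos: [0.6364, -0.0046, 0.1218]
eef_rot: [[-1.0, -0.025, -0.002], [-0.025, 1.0, 0.0], [0.002, 0.0, -1.0]]
ft_force: [-0.0, -0.2, -1.1]
gripper_width: 0.562
finger_force: 30.0
```

{"name": "move_arm", "arguments": {"xyz": [[0,0,-0.05],[0,0,-0.1],[0,0,-0.15],[0,0,-0.18],[0,0,-0.2],[0,0,-0.21],[0,0,-0.215],[0,0,-0.219],[0,0,-0.222],[0,0,-0.222],[0,0,-0.222],[0,0,-0.222]], "dr": [[0,0,0],[0,0,0],[0,0,0],[0,0,0],[0,0,0],[0,0,0],[0,0,0],[0,0,0],[0,0,0],[0,0,0],[0,0,0],[0,0,0]], "grip": [-1,-1,-1,-1,-1,-1,-1,-1,-1,-1,-1,-1]}}

```text
time_s: 16.65
tool_pos: [0.6384, -0.0041, 0.0124]
eef_rot: [[-1.0, -0.026, 0.001], [-0.026, 1.0, -0.0], [-0.001, -0.0, -1.0]]
ft_force: [0.1, 0.0, -1.2]
gripper_width: 0.57
finger_force: 30.0
```

{"name": "move_arm", "arguments": {"xyz": [[0,0,-0.002],[0,0,-0.0045],[0,0,-0.0045],[0,0,-0.0045]], "dr": [[0,0,0],[0,0,0],[0,0,0],[0,0,0]], "grip": [-1,-1,-1,-1]}}

```text
time_s: 16.98
tool_pos: [0.6384, -0.0042, 0.0103]
eef_rot: [[-1.0, -0.026, 0.001], [-0.026, 1.0, -0.0], [-0.001, -0.0, -1.0]]
ft_force: [-2.9, -0.6, 4.1]
gripper_width: 0.566
finger_force: 30.0
```

{"name": "move_arm", "arguments": {"xyz": [[0,0,0],[0,0,0],[0,0,0],[0,0,0],[0,0,0.03],[0,0,0.1],[0,0,0.18],[0,0,0.22],[0,0,0.22]], "dr": [[0,0,0],[0,0,0],[0,0,0],[0,0,0],[0,0,0],[0,0,0],[0,0,0],[0,0,0],[0,0,0]], "grip": [0.5,0.5,0.5,0.5,0.5,0.5,0.5,0.5,0.5]}}

```text
time_s: 17.73
tool_pos: [0.6421, -0.0048, 0.1272]
eef_rot: [[-1.0, -0.026, 0.011], [-0.026, 1.0, -0.002], [-0.011, -0.002, -1.0]]
ft_force: [0.5, 0.2, 0.8]
gripper_width: 0.75
finger_force: 0.0
```

{"name": "move_arm", "arguments": {"xyz": [[-0.356,0.466,0],[-0.356,0.466,0],[-0.356,0.466,0],[-0.356,0.466,0],[-0.356,0.466,0],[-0.356,0.466,0],[-0.356,0.466,0],[-0.356,0.466,0],[-0.356,0.466,0],[-0.356,0.466,0],[-0.356,0.466,0]], "dr": [[0,0,-0.189],[0,0,-0.189],[0,0,-0.189],[0,0,-0.189],[0,0,-0.189],[0,0,-0.189],[0,0,-0.189],[0,0,-0.189],[0,0,-0.189],[0,0,-0.189],[0,0,-0.189]], "grip": [1,1,1,1,1,1,1,1,1,1,1]}}

```text
time_s: 18.65
tool_pos: [0.4608, 0.228, 0.1195]
eef_rot: [[-0.932, 0.363, 0.001], [0.363, 0.932, -0.0], [-0.001, -0.0, -1.0]]
ft_force: [-1.0, -0.2, -0.1]
gripper_width: 0.997
finger_force: 0.0
```

```bash
python3 - <<'E'
from h import *
for n in('top','wrist'):
  p,_=arm.capture(n); cv2.imwrite(f'pics/{n}4.png',p)
a=cv2.resize(cv2.imread('pics/top4.png')[140:310,180:480],None,fx=1.6,fy=1.6); b=cv2.resize(cv2.imread('pics/wrist4.png'),(400,300))
o=np.zeros((580,480,3),np.uint8);o[:272]=a;o[275:575,:400]=b;cv2.imwrite('pics/m4.png',o)
E
```

```text
(no output)
```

View pics/m4.png

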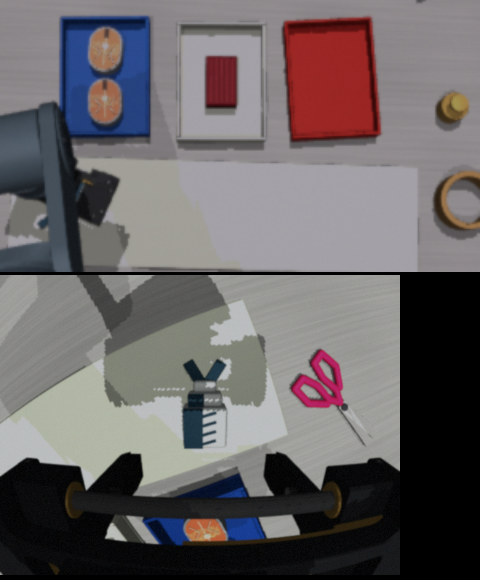

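The tuna lies flat in the white tray. The tail block is aligned and centred in the wrist view at about (205,427), so I'll grip it.

{"name": "move_arm", "arguments": {"xyz": [[0,0,-0.06],[0,0,-0.12],[0,0,-0.17],[0,0,-0.2],[0,0,-0.214],[0,0,-0.214],[0,0,-0.214],[0,0,-0.214],[0,0,-0.214],[0,0,-0.214],[0,0,-0.214],[0,0,-0.214]], "dr": [[0,0,0],[0,0,0],[0,0,0],[0,0,0],[0,0,0],[0,0,0],[0,0,0],[0,0,0],[0,0,0],[0,0,0],[0,0,0],[0,0,0]], "grip": [1,1,1,1,1,1,-1,-1,-1,-1,-1,-1]}}

```text
time_s: 19.75
tool_pos: [0.4603, 0.229, 0.013]
eef_rot: [[-0.932, 0.362, 0.001], [0.362, 0.932, 0.0], [-0.001, 0.001, -1.0]]
ft_force: [-0.8, 0.1, 0.1]
gripper_width: 0.567
finger_force: 0.0
```

{"name": "move_arm", "arguments": {"xyz": [[0,0,0],[0,0,0],[0,0,0]], "dr": [[0,0,0],[0,0,0],[0,0,0]], "grip": [-1,-1,-1]}}

```text
time_s: 20.0
tool_pos: [0.4602, 0.229, 0.0128]
eef_rot: [[-0.932, 0.362, 0.0], [0.362, 0.932, 0.0], [-0.0, 0.0, -1.0]]
ft_force: [-1.3, 0.1, 4.9]
gripper_width: 0.52
finger_force: 30.0
```

{"name": "move_arm", "arguments": {"xyz": [[0,0,0.04],[0,0,0.1],[0,0,0.17],[0,0,0.22],[0,0,0.22]], "dr": [[0,0,0],[0,0,0],[0,0,0],[0,0,0],[0,0,0]], "grip": [-1,-1,-1,-1,-1]}}

```text
time_s: 20.42
tool_pos: [0.4633, 0.2298, 0.1277]
eef_rot: [[-0.932, 0.361, 0.009], [0.361, 0.932, 0.002], [-0.008, 0.005, -1.0]]
ft_force: [1.1, -0.5, -1.0]
gripper_width: 0.519
finger_force: 30.0
```

{"name": "move_arm", "arguments": {"xyz": [[0.025,-0.05,0],[0.065,-0.125,0],[0.104,-0.2,0],[0.144,-0.277,0],[0.185,-0.355,0],[0.225,-0.432,0],[0.265,-0.51,0],[0.305,-0.587,0],[0.346,-0.664,0],[0.386,-0.74,0],[0.413,-0.793,0],[0.422,-0.81,0]], "dr": [[0,0,0.02],[0,0,0.04],[0,0,0.06],[0,0,0.08],[0,0,0.1],[0,0,0.12],[0,0,0.14],[0,0,0.16],[0,0,0.18],[0,0,0.2],[0,0,0.216],[0,0,0.216]], "grip": [-1,-1,-1,-1,-1,-1,-1,-1,-1,-1,-1,-1]}}

```text
time_s: 21.42
tool_pos: [0.6719, -0.1821, 0.1207]
eef_rot: [[-0.997, -0.08, 0.0], [-0.08, 0.997, -0.002], [-0.0, -0.002, -1.0]]
ft_force: [-0.4, 0.3, -1.1]
gripper_width: 0.52
finger_force: 30.0
```

{"name": "move_arm", "arguments": {"xyz": [[0,0,0],[0,0,0],[0,0,0]], "dr": [[0,0,0],[0,0,0],[0,0,0]], "grip": [-1,-1,-1]}}

```text
time_s: 21.67
tool_pos: [0.6698, -0.1744, 0.121]
eef_rot: [[-0.997, -0.083, -0.002], [-0.083, 0.997, 0.002], [0.002, 0.002, -1.0]]
ft_force: [-0.6, 1.1, -1.0]
gripper_width: 0.521
finger_force: 30.0
```

```bash
python3 - <<'E'
from h import *
p,_=arm.capture('side'); cv2.imwrite('pics/s5.png',cv2.resize(p[150:330,300:540],None,fx=3,fy=3))
E
```

```text
(no output)
```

View pics/s5.png

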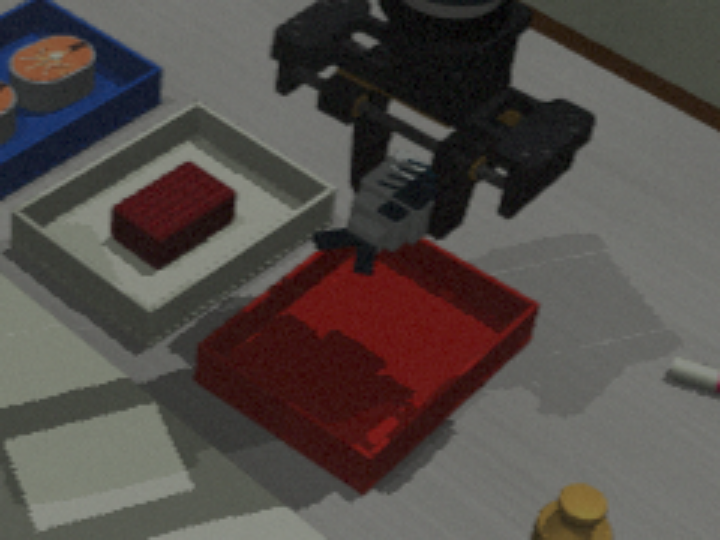

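The tail is held level over the red tray and the other pieces are flat. I'll lower it.

{"name": "move_arm", "arguments": {"xyz": [[0,0,-0.05],[0,0,-0.1],[0,0,-0.15],[0,0,-0.18],[0,0,-0.2],[0,0,-0.208],[0,0,-0.214],[0,0,-0.218],[0,0,-0.221],[0,0,-0.222],[0,0,-0.222],[0,0,-0.222]], "dr": [[0,0,0],[0,0,0],[0,0,0],[0,0,0],[0,0,0],[0,0,0],[0,0,0],[0,0,0],[0,0,0],[0,0,0],[0,0,0],[0,0,0]], "grip": [-1,-1,-1,-1,-1,-1,-1,-1,-1,-1,-1,-1]}}

```text
time_s: 22.72
tool_pos: [0.6713, -0.1764, 0.0121]
eef_rot: [[-0.997, -0.082, 0.001], [-0.082, 0.997, -0.0], [-0.001, -0.0, -1.0]]
ft_force: [0.7, -0.4, -1.6]
gripper_width: 0.515
finger_force: 30.0
```

{"name": "move_arm", "arguments": {"xyz": [[0,0,-0.001],[0,0,-0.002],[0,0,-0.002],[0,0,-0.002]], "dr": [[0,0,0],[0,0,0],[0,0,0],[0,0,0]], "grip": [-1,-1,-1,-1]}}

```text
time_s: 23.05
tool_pos: [0.6709, -0.1761, 0.0104]
eef_rot: [[-0.997, -0.082, -0.0], [-0.082, 0.997, 0.0], [0.0, 0.0, -1.0]]
ft_force: [-1.3, -0.2, -1.1]
gripper_width: 0.521
finger_force: 30.0
```

{"name": "move_arm", "arguments": {"xyz": [[0,0,-0.001],[0,0,-0.002],[0,0,-0.002],[0,0,-0.002]], "dr": [[0,0,0],[0,0,0],[0,0,0],[0,0,0]], "grip": [-1,-1,-1,-1]}}

```text
time_s: 23.38
tool_pos: [0.6711, -0.1762, 0.0099]
eef_rot: [[-0.997, -0.082, 0.0], [-0.082, 0.997, -0.0], [-0.0, -0.0, -1.0]]
ft_force: [-1.9, 0.4, 4.1]
gripper_width: 0.523
finger_force: 30.0
```

{"name": "move_arm", "arguments": {"xyz": [[0,0,0],[0,0,0],[0,0,0],[0,0,0],[0,0,0.03],[0,0,0.1],[0,0,0.18],[0,0,0.26],[0,0,0.3],[0,0,0.3]], "dr": [[0,0,0],[0,0,0],[0,0,0],[0,0,0],[0,0,0],[0,0,0],[0,0,0],[0,0,0],[0,0,0],[0,0,0]], "grip": [0.4,0.4,0.4,0.4,0.4,0.4,0.4,0.4,0.4,0.4]}}

```text
time_s: 24.22
tool_pos: [0.6747, -0.1777, 0.1684]
eef_rot: [[-0.997, -0.082, 0.012], [-0.082, 0.997, -0.005], [-0.011, -0.006, -1.0]]
ft_force: [0.5, -0.1, 0.5]
gripper_width: 0.7
finger_force: 0.0
```

{"name": "move_arm", "arguments": {"xyz": [[-0.5,0,0.1],[-0.5,0,0.1],[-0.5,0,0.1],[-0.5,0,0.1],[-0.5,0,0.1],[-0.5,0,0.1],[-0.5,0,0.1],[-0.5,0,0.1],[-0.5,0,0.1],[-0.5,0,0.1]], "dr": [[0,0,0],[0,0,0],[0,0,0],[0,0,0],[0,0,0],[0,0,0],[0,0,0],[0,0,0],[0,0,0],[0,0,0]], "grip": [0.4,0.4,0.4,0.4,0.4,0.4,0.4,0.4,0.4,0.4]}}

```text
time_s: 25.05
tool_pos: [0.4219, -0.1764, 0.2095]
eef_rot: [[-0.997, -0.082, 0.001], [-0.082, 0.997, -0.0], [-0.001, -0.0, -1.0]]
ft_force: [0.3, 0.9, 0.3]
gripper_width: 0.698
finger_force: 0.0
```

```bash
python3 - <<'E'
from h import *
for n in('top','side'):
  p,_=arm.capture(n); cv2.imwrite(f'pics/{n}6.png',p)
a=cv2.resize(cv2.imread('pics/top6.png')[140:310,120:500],(570,255)); b=cv2.resize(cv2.imread('pics/side6.png')[140:320,160:540],(684,324))
o=np.zeros((580,684,3),np.uint8);o[:255,:570]=a;o[256:]=b;cv2.imwrite('pics/m6.png',o)
E
```

```text
(no output)
```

View pics/m6.png

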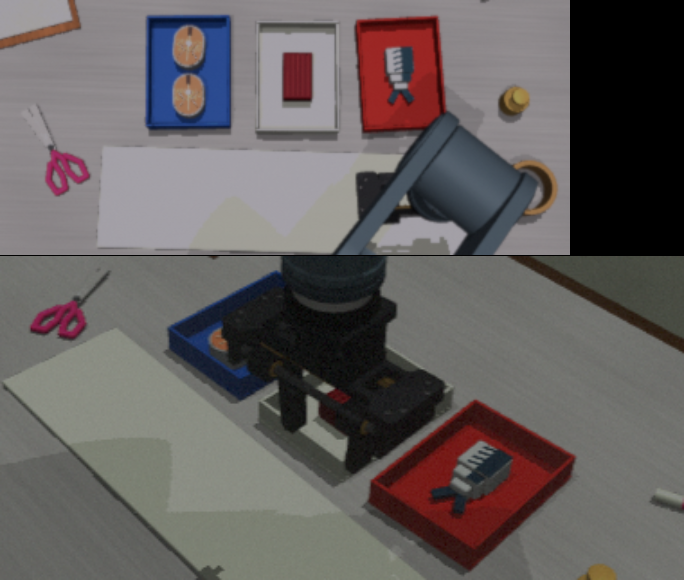

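All four pieces lie flat in their trays: steaks at (188,47) and (188,96), tuna at (297,77) and tail at (400,70). The scissors, tape roll and weight have not moved, so I'll hand in.

```bash
python3 -c "
from bench import arm
print(arm.sign_off())"
```

```text
the job is handed in; nothing more can be done
None
```

The job is handed in, at about 25 s of the 96 s allowed: both salmon steaks are in the blue tray, the tuna in the white and the mackerel tail in the red, all flat and same side up, with the scissors, tape roll and brass weight left where they were.

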